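Turn the glass vase loop-up and hold the kiln lid open at 40 degrees

ROBOT

A 6-joint arm with a two-finger parallel gripper is mounted at the origin on the work surface. World frame = base frame: x ahead of the robot, y to its left, z up, the work surface at z = 0. Lengths are in m, angles in rad, forces in N, time in s.
With the tool pointing down it reaches from about 0.425 to 0.95 m from the base axis. Payload 3.5 kg.
Tool frame: the origin (TCP) lies between the finger pads, 19 mm behind the fingertips; this is the grasp point; y points along the fingers, z is the direction in which the jaws open and shut, and the axes are right-handed (so a half turn about y gives the same grasp; the last joint's range is limited). The gripper opens to 85 mm and grips with 20 to 120 N. Pads are 22 mm wide; open, the fingers measure 114 mm over their backs; the gripper's body (76 mm by 85 mm) begins 54 mm behind the grasp point. The pads swing forward as they close: fully open they stand 13 mm farther back than shut.
Start: joints at [1.131, 0.286, 1.577, -0, 1.279, -0.15], TCP at [0.193, 0.647, 0.25] pointing down, gripper open.
Joint ranges: [-2.77, 2.77], [-0.9, 2.22], [0.21, 2.48], [-1.53, 4.67], [0.24, 2.81], [-2.84, 2.84]. Speed limits (rad/s): [2.79, 2.79, 3.14, 3.14, 3.14, 3.14].

INTERFACE

Orientations are given as a unit quaternion [x, y, z, w].
In Python, from plant import get_state, read_camera, camera_model, sign_off gives the robot as it stands.
- The arm moves only by the tool carry_out, never from a script. Its argument "moves" is a list of rows, each a list of 7 numbers: the turn, a rotation vector about the tool's x, y, z in rad, then the shift along the tool's x, y, z in m, then the closure, from -1 (fully open) to 1 (shut). In form: [[wx, wy, wz, dx, dy, dz, jaw], ...]. A call has 1 to 10 rows; each row shifts and turns the commanded pose from where the row before left it, along the tool's axes as they then stand; what a row does not reach is not made up. A row lasts 1/8 s, in which the tool goes at most 62.5 mm and 10.7 degrees, less where a joint would pass 70% of its speed; a pose out of reach is approached as far as the arm can. A call is refused whole if a number of a shift passes 0.0625 or a number of a turn 0.188, either way. A call with a gripper value outside its range is refused whole. The fingers move at their own pace and stop on an object; "squeeze" is the grip in N (left out, the last holds). Time passes only in rows, so rows that do not move let the fingers close. It gives the time, the measured TCP pose, the force and the opening at its end, in the units of the state.
- get_state(): the state, without advancing time (a new reading comes with each control period).
- read_camera(name): name is "scene" or "top"; returns the picture (420x560x3 uint8, blue, green, red); there is no depth.
- camera_model(name): a dict with "camera_matrix" (3x3 intrinsics, pixels), "pose" (4x4, takes a point from camera to world coordinates). Camera axes: x right, y down, z forward; pixel columns grow to the right and rows downward; lengths in m; the calibration is good to about 2 mm. A picture is of the moment at which its call begins. camera_model takes no time and is no camera call.
- sign_off(): hands the job in, once; it reports no verdict.
The state is a dict: "time": time; "qpos": joint angles; "dq": joint speeds; "joint_efforts": joint torques, N m; "eef_pos": TCP position; "tcp_rot": TCP orientation; "contact_force": force on the tool from outside, world axes, zero at the start; "wrist_torque": the same for the moment, N m; "opening": opening from 0.0 (shut) to 1.0 (fully open).
Only numpy, scipy, OpenCV 4.12 (cv2) and the standard library are available. Lean on these libraries where they do the work, as an engineer would, in place of code of your own. Each camera call takes 0.05 s, during which the arm holds its last target. There are 200 camera calls.

TASK

The glass tube vase on the grey pad is lying on its hanging loop, and I want to lay it in the kiln. Roll it over on the pad, without lifting it off or pressing hard, until the loop points straight up, and let go of it; then raise the kiln lid by its bar handle to 40 degrees from closed (within 5) and finish still holding it steady there, because the lid falls shut if it is let go. Leave the other things on the bench where they are.

Things in the scene. Friction and masses are not known exactly. Their poses are not given: they have to be found in the camera images.
- vase: Test-tube-shaped vase of opaque grey-green glass, 34 mm in diameter, 120 mm long, 0.1 kg, lying on its side on the pad in any direction. Origin on the tube's axis, midway along it, 17 mm above the pad; x axis along the tube to the open mouth. It rolls like a cylinder, 17 mm per radian; rolling resistance keeps it where it is left, at any turn. It cannot roll over its loop.
- vase_loop (a point): Outer tip of the vase's hanging loop, a 5 mm glass wire arch 27 mm long, its tip 31 mm from the tube's axis (14 mm proud of the wall), 39 mm from mid-vase towards the mouth. x along the tube; z points from the tube's axis out through the loop: it must end up pointing straight up. At the start it points 118 degrees from up, so the loop peeks out low on one side.
- pad: Flat grey fibre pad fixed on the bench, 220 x 220 mm, 12 mm thick, under the vase. Origin at the centre of its underside.
- kiln: Low top-loading bench kiln, fixed: aluminium-coloured case 250 mm deep (x), 270 mm wide (y), case top 115 mm and lid top 157 mm above the bench; grey controller box on its -y side, 55 mm wide, 130 mm long, top 105 mm above the bench. Origin at the centre of its underside; -x is the front, where the lid's handle is.
- lid (a joint): Angle of the kiln's lid in rad: 0 closed, growing as the front edge rises, stop at 1.5. The lid is a 250 x 270 x 40 mm slab of about 0.85 kg, hinged along the kiln's back top edge, its front face flush with the kiln's front. The hinge is free: the lid falls shut from any angle below the stop.
- lid_hinge (a point): Middle of the lid's hinge line, fixed at the kiln's back edge, 117 mm above the bench, 133 mm behind the kiln's centre. Its axes are the kiln's; the hinge line is y.
- lid_handle (a point): Middle of the lid's bar handle: round wooden bar, 16 mm diameter, parallel to the hinge, 137 mm above the bench when closed, bar centre 50 mm off the lid's front face, on two flat brackets with 111 mm clear between them. With the lid closed it lies 308 mm in front of and 20 mm above the hinge; it swings with the lid. The axes turn with the lid; y is along the bar.
- frit_jar: Bystander: small jar with a black cap, 48 mm in diameter, 65 mm tall, standing beyond the pad. Origin at the centre of its underside.
- bead_mould: Bystander: grooved brass block, 45 x 70 x 18 mm, lying beyond the pad. Origin at the centre of its underside.
- paddle: Bystander: graphite paddle with a wooden handle, 60 x 85 x 14 mm plate, 212 mm long in all (along y), lying in front of the pad. Origin at its underside, near where plate and handle meet.
There are look-alikes about, which are no part of the job. Of the things like the vase, leave any that is pink or red; of the rest the smaller one is meant.

How it is judged:
On the way, in this order (a step that is already met when the one before it is completed fails the run):
1. the vase lies on the pad with its loop up, let go of, the kiln still shut (angle between vase_loop's own z axis and vertical below 0.35 rad and height (world z) of vase between 0.026 and 0.034 m and linear speed of vase below 0.02 m/s and contact force between the fingers and vase below 0.05 N and value of joint lid below 0.05 rad), for 0.3 s.
2. the lid is lifted to 40 degrees (value of joint lid between 0.611 and 0.785 rad), for 0.2 s.
At the end, for the whole second after the job is handed in: The lid stands still at 35 to 45 degrees (0.611 to 0.785 rad), carried by the fingers at its handle (more than 1 N, tool point within 50 mm of the handle's middle) and by nothing else; the vase lies untouched and at rest on the pad with its loop within 20 degrees of straight up (all of step 2 and velocity of joint lid between -0.05 and 0.05 rad/s and contact force between the fingers and lid above 1 N and distance between the grasp point and lid_handle below 0.05 m and contact force between each of frit_jar, bead_mould, paddle, vase and lid below 0.05 N and angle between vase_loop's own z axis and vertical below 0.35 rad and height (world z) of vase between 0.026 and 0.034 m and linear speed of vase below 0.02 m/s and contact force between the fingers and vase below 0.05 N); the arm keeps its last pose, push and grip.
It fails at once if the vase is lifted more than 15 mm off the pad (height (world z) of vase above 0.044 m).
It fails at once if the glass is pressed with more than 40 N (contact force between the fingers and vase above 40 N).
It fails at once if the frit jar is moved more than 30 mm (distance of frit_jar from where it was at the start of the episode above 0.03 m).
It fails at once if the bead mould is moved more than 30 mm (distance of bead_mould from where it was at the start of the episode above 0.03 m).
It fails at once if the paddle is moved more than 30 mm (distance of paddle from where it was at the start of the episode above 0.03 m).
It also fails if it takes over 58 s, if anything falls off the work surface, if the arm or the gripper's body presses on something with over 40 N, if the wrist force passes 120 N, or if a joint passes its speed limit or range.

## Working session

There is one attempt and no reset: what is moved stays moved. The work goes in short steps, Python scripts to look and compute and a tool call to move; the robot and the scene stay as the last step left them, time stands still between calls to the robot, and variables do not carry over. Pictures are saved under pics/ and viewed, about 8 in all and at most 12, crops included, and the job is handed in when it is done.

Besides the shell and the picture viewer there is one more tool, called after "Call:" in YAML: its name, and indented under it one key for each argument. carry_out: Moves the arm, as the interface text tells. Its arguments: {"type":"object","properties":{"moves":{"type":"array","items":{"type":"array","items":{"type":"number"}}},"squeeze":{"type":"number"}},"required":["moves"]}

```bash
mkdir -p pics; python3 - <<'E'
from plant import *
import cv2,numpy as np
for n in("scene","top"):
    im=read_camera(n);cv2.imwrite(f"pics/{n}0.png",im)
    m=camera_model(n);print(n,np.array(m["camera_matrix"]).round(1).tolist(),np.array(m["pose"]).round(3).tolist())
s=get_state();print(s)
E
```

```text
scene [[449.3, 0.0, 279.1], [0.0, 449.3, 209.2], [0.0, 0.0, 1.0]] [[0.608, 0.511, -0.608, 1.334], [0.794, -0.383, 0.472, -0.688], [0.008, -0.77, -0.638, 0.926], [0.0, 0.0, 0.0, 1.0]]
top [[446.9, 0.0, 275.8], [0.0, 446.9, 203.0], [0.0, 0.0, 1.0]] [[0.014, -0.998, 0.062, 0.506], [-1.0, -0.013, 0.016, -0.082], [-0.016, -0.062, -0.998, 1.113], [0.0, 0.0, 0.0, 1.0]]
{'time': 0.1, 'qpos': array([ 1.13102095e+00,  2.87152226e-01,  1.57803967e+00,  1.71287151e-05,
        1.27863642e+00, -1.50013534e-01]), 'dq': array([ 1.12981195e-03, -2.87726077e-04, -1.97267978e-03,  6.70513659e-04,
        1.15473969e-03, -7.64058539e-05]), 'joint_efforts': array([ 1.02809827e-03, -4.07296658e+01, -2.93700546e+01, -1.90248097e-04,
        3.40274644e-03,  4.28902950e-06]), 'eef_pos': array([0.19259726, 0.64635067, 0.24873045]), 'tcp_rot': array([ 0.70045243, -0.1023252 ,  0.10185465, -0.69894319]), 'contact_force': array([-0.0401123 , -0.23430133, -0.12456844]), 'wrist_torque': array([0.00227053, 0.01730626, 0.02145275]), 'opening': 1.0045293301059186}
```

View pics/scene0.png

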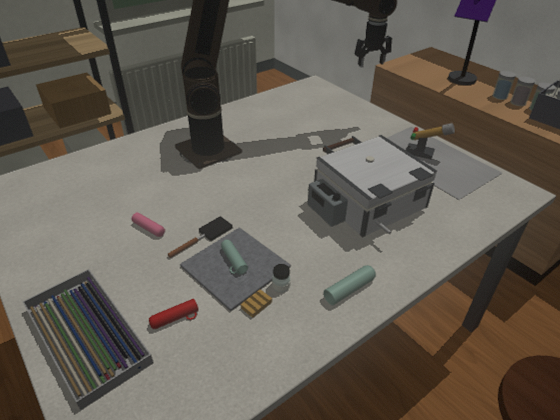

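View pics/top0.png

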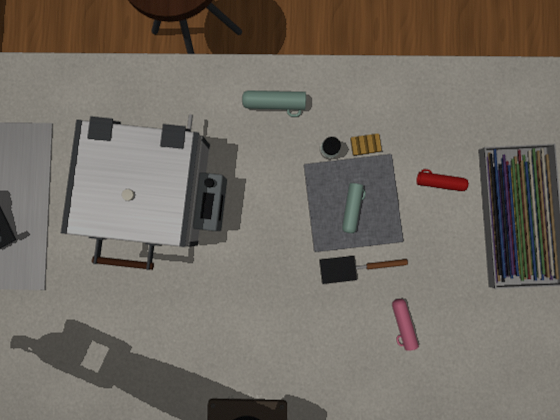

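The top view shows the vase on the pad near (354,207), with its loop at about (364,195). The kiln is near (130,185), and its handle bar runs from (97,262) to (152,267). Next I'll zoom in on the vase and handle and measure them.

```bash
cat > h.py <<'E'
from plant import *
import cv2,numpy as np
from scipy.spatial.transform import Rotation as R
def ray(n,u,v):
    m=camera_model(n);P=np.array(m["pose"]);K=np.array(m["camera_matrix"])
    return P[:3,3],P[:3,:3]@np.linalg.solve(K,[u,v,1.])
def onz(n,u,v,z):
    o,d=ray(n,u,v);return o+d*(z-o[2])/d[2]
def proj(n,p):
    m=camera_model(n);P=np.array(m["pose"]);K=np.array(m["camera_matrix"])
    c=K@(P[:3,:3].T@(np.asarray(p)-P[:3,3]));return c[:2]/c[2]
def green(im,box):
    h=cv2.cvtColor(im,cv2.COLOR_BGR2HSV);k=np.zeros(im.shape[:2],np.uint8);x0,y0,x1,y1=box
    k[y0:y1,x0:x1]=cv2.inRange(h,(60,45,50),(100,255,255))[y0:y1,x0:x1];return k
E
python3 - <<'E'
from h import *
t=cv2.imread("pics/top0.png");s=cv2.imread("pics/scene0.png")
k=green(t,(305,160,400,250));pts=np.argwhere(k)[:,::-1]
body=cv2.morphologyEx(k,cv2.MORPH_OPEN,np.ones((7,7)))
c=max(cv2.findContours(body,0,2)[0],key=cv2.contourArea);r=cv2.minAreaRect(c);print(r)
b=cv2.boxPoints(r);print([onz("top",*p,.029).round(3).tolist() for p in b],onz("top",*r[0],.029).round(4))
print("pad/handle/lid")
for p in[(305,163),(391,155),(402,241),(315,249)]:print(onz("top",*p,.012).round(3))
for p in[(97,263),(152,267)]:print("h",onz("top",*p,.137).round(3))
for p in[(79,121),(199,131),(181,244),(65,234)]:print("lid",onz("top",*p,.157).round(3))
A=cv2.resize(t[165:245,310:400],None,fx=5,fy=5,interpolation=2)[:400]
B=cv2.resize(s[225:305,190:280],None,fx=5,fy=5,interpolation=2)[:400]
C=cv2.resize(t[225:285,70:180],None,fx=4,fy=4,interpolation=2)
M=np.zeros((600,800,3),np.uint8);M[:400,:400]=A[:,:400];M[:400,400:]=B[:,:400];M[400:,:440]=C[:200];cv2.imwrite("pics/z.png",M)
E
```

```text
Traceback (most recent call last):
ValueError: max() iterable argument is empty
```

```bash
sed -i 's/(60,45,50)/(60,28,50)/' h.py; cat > m.py <<'E'
from h import *
t=cv2.imread("pics/top0.png");s=cv2.imread("pics/scene0.png")
print(cv2.cvtColor(t,cv2.COLOR_BGR2HSV)[207,348:362:3].tolist())
k=green(t,(305,160,400,250))
body=cv2.morphologyEx(k,cv2.MORPH_OPEN,np.ones((7,7)))
c=max(cv2.findContours(body,0,2)[0],key=cv2.contourArea);r=cv2.minAreaRect(c);print(r)
b=cv2.boxPoints(r);print([onz("top",*p,.029).round(3).tolist() for p in b],onz("top",*r[0],.029).round(4))
for p in[(305,163),(391,155),(402,241),(315,249)]:print(onz("top",*p,.012).round(3))
for p in[(97,263),(152,267)]:print("h",onz("top",*p,.137).round(3))
for p in[(79,121),(199,131),(181,244),(65,234)]:print("lid",onz("top",*p,.157).round(3))
A=cv2.resize(t[165:245,310:390],None,fx=5,fy=5,interpolation=2)
B=cv2.resize(s[225:305,195:275],None,fx=5,fy=5,interpolation=2)
C=cv2.resize(t[230:280,70:180],None,fx=4,fy=4,interpolation=2)
M=np.zeros((600,800,3),np.uint8);M[:400,:400]=A;M[:400,400:]=B;M[400:,:440]=C;M[400:480,440:520]=cv2.cvtColor(k[165:245,310:390],8);cv2.imwrite("pics/z.png",M)
E
python3 m.py
```

```text
[[75, 46, 110], [74, 40, 135], [74, 42, 127], [74, 46, 105], [100, 16, 47]]
((352.148681640625, 207.6081085205078), (13.973913192749023, 49.81289291381836), 9.462321281433105)
[[0.507, -0.223, 0.029], [0.627, -0.242, 0.029], [0.622, -0.275, 0.029], [0.502, -0.256, 0.029]] [ 0.5643 -0.2488  0.029 ]
[ 0.674 -0.134  0.012]
[ 0.697 -0.347  0.012]
[ 0.485 -0.373  0.012]
[ 0.462 -0.161  0.012]
h [0.43  0.323 0.137]
h [0.423 0.202 0.137]
lid [0.739 0.367 0.157]
lid [0.72  0.103 0.157]
lid [0.475 0.136 0.157]
lid [0.492 0.387 0.157]
```

View pics/z.png

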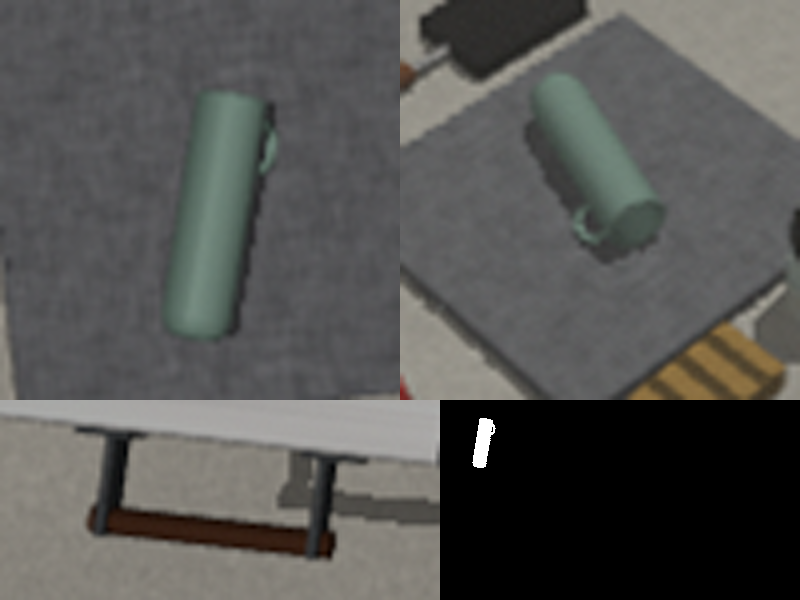

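The loop shows on the -y side of the tube, with the mouth towards +x. The tube centre is (0.564,-0.249), it measures 121 x 34 mm as it should, and its axis is at -9°. The loop has to come up through -y, so the tube must roll 35 mm towards +y. The handle's middle is at about (0.427,0.262), with a kiln yaw of about -0.065. I'll roll it with short strokes of the shut fingertips on top of the tube, clear of the loop.

```bash
cat >> h.py <<'E'
def pose():
    s=get_state();return s,R.from_quat(s["tcp_rot"]),np.array(s["eef_pos"])
def show():
    s,r,p=pose();M=r.as_matrix()
    print("t",round(s["time"],2),"p",p.round(4),"F",np.round(s["contact_force"],1),"open",round(s["opening"],2),"jawyaw",round(np.arctan2(M[1,2],M[0,2]),3))
    print(M.round(3).tolist(),np.round(s["qpos"],2))
def togo(t,yaw):
    """tool-frame shift to t, and yaw change of jaw axis about tool y (tool y down)"""
    s,r,p=pose();M=r.as_matrix();w=R.from_matrix(np.c_[np.cross([0,0,-1],[np.cos(yaw),np.sin(yaw),0]),[0,0,-1],[np.cos(yaw),np.sin(yaw),0]])
    print("turn(tool)",(r.inv()*w).as_rotvec().round(3),"shift now",(M.T@(np.array(t)-p)).round(4),"shift after turn",(w.inv().apply(np.array(t)-p)).round(4))
E
python3 - <<'E'
from h import *
show()
for y in(1.414,1.414-np.pi): togo([.559,-.248,.12],y)
togo([.45,.30,.25],1.414)
E
```

```text
t 0.1 p [0.1926 0.6464 0.2487] F [-0.  -0.2 -0.1] open 1.0 jawyaw 1.281
[[0.958, -0.001, 0.286], [-0.286, -0.002, 0.958], [-0.0, -1.0, -0.002]] [ 1.13  0.29  1.58  0.    1.28 -0.15]
turn(tool) [ 0.002 -0.133 -0.   ] shift now [ 0.6067  0.1302 -0.7521] shift after turn [ 0.5016  0.1287 -0.8262]
turn(tool) [1.000e-03 3.009e+00 3.000e-03] shift now [ 0.6067  0.1302 -0.7521] shift after turn [-0.5016  0.1287  0.8262]
turn(tool) [ 0.002 -0.133 -0.   ] shift now [ 0.3456 -0.0008 -0.2584] shift after turn [ 0.3083 -0.0013 -0.3019]
```

Call:
carry_out:
  moves:
    - [0,-0.133,0,0,0,0,1]
    - [0,0,0,0.04,0,-0.04,1]
    - [0,0,0,0.04,0,-0.04,1]
    - [0,0,0,0.04,0,-0.04,1]
    - [0,0,0,0.04,0,-0.04,1]
    - [0,0,0,0.04,0,-0.04,1]
    - [0,0,0,0.04,0,-0.04,1]
    - [0,0,0,0.04,0,-0.04,1]
    - [0,0,0,0.02,0,-0.05,1]
    - [0,0,0,0.02,0,-0.05,1]
  squeeze: 20

```text
time: 1.35
eef_pos: [0.4497, 0.2197, 0.2495]
tcp_rot: [0.705, -0.056, 0.055, -0.705]
contact_force: [-0.2, -0.3, -0.6]
opening: 0.001
```

Call:
carry_out:
  moves:
    - [0,0,0,0.02,0,-0.05,1]
    - [0,0,0,0.02,0,-0.05,1]
    - [0,0,0,0.02,0,-0.05,1]
    - [0,0,0,0.02,0,-0.05,1]
    - [0,0,0,0.02,0,-0.05,1]
    - [0,0,0,0.02,0,-0.05,1]
    - [0,0,0,0.02,0,-0.05,1]
    - [0,0,0,0.02,0,-0.05,1]
    - [0,0,0,0,0.03,0,1]
    - [0,0,0,0,0,0,1]

```text
time: 2.6
eef_pos: [0.5433, -0.1981, 0.2165]
tcp_rot: [-0.704, 0.058, -0.053, 0.706]
contact_force: [-0.3, 0.5, -0.5]
opening: 0.003
```

```bash
python3 - <<'E'
from h import *
show(); togo([.559,-.248,.085],1.414)
E
```

```text
t 2.6 p [ 0.5433 -0.1981  0.2165] F [-0.3  0.5 -0.5] open 0.0 jawyaw 1.413
[[0.988, -0.006, 0.157], [-0.157, 0.004, 0.988], [-0.007, -1.0, 0.003]] [-0.53  0.11  1.85  0.    1.19 -1.94]
turn(tool) [-0.003 -0.001 -0.007] shift now [ 0.0243  0.1312 -0.0471] shift after turn [ 0.0233  0.1315 -0.0468]
```

Call:
carry_out:
  moves:
    - [0,0,0,0.012,0.03,-0.026,1]
    - [0,0,0,0.012,0.03,-0.027,1]
    - [0,0,0,0,0.04,0,1]
    - [0,0,0,0,0.03,0,1]
    - [0,0,0,0,0.01,0,1]
    - [0,0,0,0,0,0,1]
    - [0,0,0,0,0,0,1]

```text
time: 3.48
eef_pos: [0.5618, -0.2551, 0.0822]
tcp_rot: [0.706, -0.054, 0.056, -0.704]
contact_force: [0.9, -0.6, 0.4]
opening: -0.0
```

```bash
python3 - <<'E'
from h import *
show(); togo([.559,-.248,.065],1.414)
t=read_camera("top");s=read_camera("scene")
M=np.hstack([cv2.resize(t[165:245,310:390],None,fx=5,fy=5,interpolation=2),cv2.resize(s[215:295,195:275],None,fx=5,fy=5,interpolation=2)]);cv2.imwrite("pics/a.png",M)
E
```

```text
t 3.48 p [ 0.5618 -0.2551  0.0822] F [ 0.9 -0.6  0.4] open -0.0 jawyaw 1.415
[[0.988, 0.003, 0.156], [-0.156, -0.002, 0.988], [0.003, -1.0, -0.001]] [-0.59  0.35  1.83 -0.    0.96 -2.  ]
turn(tool) [0.001 0.001 0.003] shift now [-0.0039  0.0172  0.0066] shift after turn [-0.0039  0.0172  0.0065]
```

View pics/a.png

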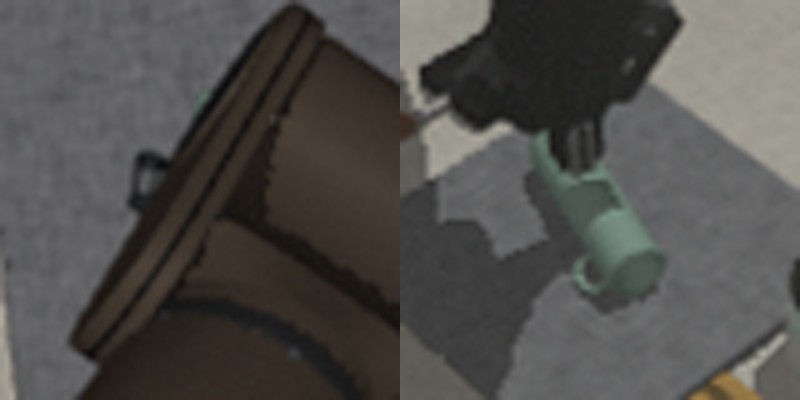

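The top view is blocked by the wrist. In the scene crop the shut fingertips (about 578,150) stand just above the tube near its middle, clear of the loop (585,275). Next I descend until they touch.

Call:
carry_out:
  moves:
    - [0,0,0,-0.004,0.007,0,1]
    - [0,0,0,0,0.006,0,1]
    - [0,0,0,0,0.001,0,1]
    - [0,0,0,0,0,0,1]

```text
time: 4.08
eef_pos: [0.5565, -0.254, 0.0657]
tcp_rot: [-0.705, 0.056, -0.055, 0.705]
contact_force: [0.9, -0.6, 0.4]
opening: -0.002
```

Call:
carry_out:
  moves:
    - [0,0,0,0,0.002,0,1]
    - [0,0,0,0,0,0,1]

```text
time: 4.32
eef_pos: [0.557, -0.2544, 0.0647]
tcp_rot: [0.705, -0.055, 0.056, -0.705]
contact_force: [-0.7, -0.1, 2.6]
opening: 0.0
```

Call:
carry_out:
  moves:
    - [0,0,0,0,0.001,0,1]
    - [0,0,0,0,0,0,1]

```text
time: 4.58
eef_pos: [0.557, -0.2546, 0.0645]
tcp_rot: [0.705, -0.055, 0.055, -0.705]
contact_force: [-2.2, -0.2, 6.1]
opening: 0.002
```

Call:
carry_out:
  moves:
    - [0,0,0,0,0,0.003,1]
    - [0,0,0,0,0,0.003,1]
    - [0,0,0,0,0,0.003,1]
    - [0,0,0,0,0,0.003,1]
    - [0,0,0,0,0,0.003,1]
    - [0,0,0,0,0,0.003,1]
    - [0,0,0,0,0,0.003,1]
    - [0,0,0,0,0,0.003,1]
    - [0,0,0,0,0,0,1]

```text
time: 5.7
eef_pos: [0.5608, -0.2306, 0.0646]
tcp_rot: [0.705, -0.055, 0.055, -0.705]
contact_force: [-2.9, 1.1, 8.0]
opening: -0.002
```

```bash
cat > v.py <<'E'
import sys
from h import *
show()
s=read_camera("scene")
cv2.imwrite("pics/"+sys.argv[1],cv2.resize(s[205:305,185:285],None,fx=5,fy=5,interpolation=2))
E
python3 v.py b.png
```

```text
t 5.7 p [ 0.5608 -0.2306  0.0646] F [-2.9  1.1  8. ] open -0.0 jawyaw 1.414
[[0.988, 0.0, 0.156], [-0.156, -0.001, 0.988], [0.0, -1.0, -0.001]] [-0.56  0.35  1.86 -0.    0.92 -1.97]
```

View pics/b.png

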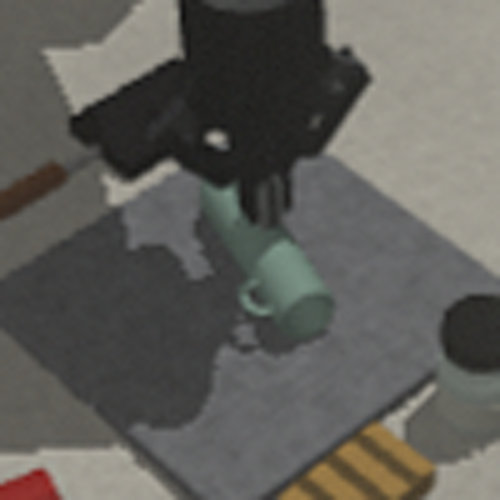

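The tube rolls cleanly: the loop at (255,295) is now level with the axis on the near side, about 78° from up, at 8 N of press. Now I lift off, step back 12 mm and do the second stroke.

Call:
carry_out:
  moves:
    - [0,0,0,0,-0.006,0,1]
    - [0,0,0,0,0,-0.006,1]
    - [0,0,0,0,0,-0.006,1]
    - [0,0,0,0,0.004,0,1]
    - [0,0,0,0,0.002,0,1]
    - [0,0,0,0,0,0,1]

```text
time: 6.5
eef_pos: [0.5586, -0.2429, 0.0644]
tcp_rot: [0.705, -0.055, 0.055, -0.705]
contact_force: [-2.9, -0.1, 8.5]
opening: 0.0
```

Call:
carry_out:
  moves:
    - [0,0,0,0,0,0.003,1]
    - [0,0,0,0,0,0.003,1]
    - [0,0,0,0,0,0.003,1]
    - [0,0,0,0,0,0.003,1]
    - [0,0,0,0,0,0.003,1]
    - [0,0,0,0,0,0.003,1]
    - [0,0,0,0,0,0.003,1]
    - [0,0,0,0,0,0.002,1]
    - [0,0,0,0,0,0,1]

```text
time: 7.62
eef_pos: [0.5623, -0.2197, 0.0646]
tcp_rot: [0.705, -0.055, 0.055, -0.705]
contact_force: [-3.0, 0.5, 9.1]
opening: 0.002
```

```bash
python3 v.py c.png
```

```text
t 7.62 p [ 0.5623 -0.2197  0.0646] F [-3.   0.5  9.1] open 0.0 jawyaw 1.415
[[0.988, -0.001, 0.156], [-0.156, -0.001, 0.988], [-0.0, -1.0, -0.001]] [-0.54  0.35  1.87 -0.    0.92 -1.95]
```

View pics/c.png

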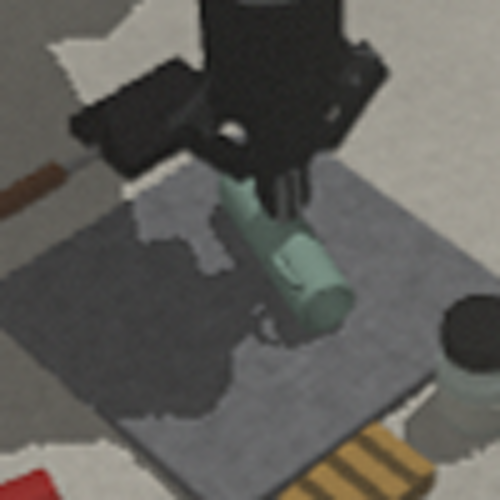

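The second stroke worked: the loop is now at (290,270), seen end-on from this camera, roughly 40° from up. Third stroke, then I retreat and check.

Call:
carry_out:
  moves:
    - [0,0,0,0,-0.006,0,1]
    - [0,0,0,0,0,-0.006,1]
    - [0,0,0,0,0,-0.006,1]
    - [0,0,0,0,0.004,0,1]
    - [0,0,0,0,0.002,0,1]
    - [0,0,0,0,0,0,1]

```text
time: 8.43
eef_pos: [0.5603, -0.232, 0.0643]
tcp_rot: [0.705, -0.055, 0.055, -0.705]
contact_force: [-2.8, -0.4, 7.6]
opening: 0.003
```

Call:
carry_out:
  moves:
    - [0,0,0,0,0,0.003,1]
    - [0,0,0,0,0,0.003,1]
    - [0,0,0,0,0,0.003,1]
    - [0,0,0,0,0,0.003,1]
    - [0,0,0,0,0,0.003,1]
    - [0,0,0,0,0,0.003,1]
    - [0,0,0,0,0,0.003,1]
    - [0,0,0,0,0,0.002,1]
    - [0,0,0,0,0,0,1]

```text
time: 9.55
eef_pos: [0.564, -0.2089, 0.0646]
tcp_rot: [0.705, -0.055, 0.055, -0.705]
contact_force: [-3.1, 1.1, 8.7]
opening: -0.002
```

Call:
carry_out:
  moves:
    - [0,0,0,0,-0.003,0,1]
    - [0,0,0,0,-0.02,0,1]
    - [0,0,0,0,-0.05,0,1]
    - [0,0,0,0,-0.05,0,1]
    - [0,0,0,0,-0.05,0.03,1]
    - [0,0,0,-0.01,0,0.06,1]
    - [0,0,0,-0.01,0,0.06,1]
    - [0,0,0,-0.01,0,0.06,1]
    - [0,0,0,-0.01,0,0.06,1]
    - [0,0,0,0,0,0,1]

```text
time: 10.8
eef_pos: [0.566, 0.0682, 0.237]
tcp_rot: [-0.705, 0.053, -0.054, 0.705]
contact_force: [0.5, -0.9, 0.2]
opening: -0.001
```

```bash
cat > w.py <<'E'
import sys
from h import *
show()
t=read_camera("top");s=read_camera("scene")
cv2.imwrite("pics/t_"+sys.argv[1],t);cv2.imwrite("pics/s_"+sys.argv[1],s)
M=np.hstack([cv2.resize(t[160:240,300:380],None,fx=5,fy=5,interpolation=2),cv2.resize(s[215:295,195:275],None,fx=5,fy=5,interpolation=2)]);cv2.imwrite("pics/"+sys.argv[1],M)
E
python3 w.py d.png
```

```text
t 10.8 p [0.566  0.0682 0.237 ] F [ 0.5 -0.9  0.2] open -0.0 jawyaw 1.42
[[0.989, 0.001, 0.15], [-0.15, 0.001, 0.989], [0.001, -1.0, 0.001]] [-0.06  0.07  1.85  0.    1.22 -1.48]
```

View pics/d.png

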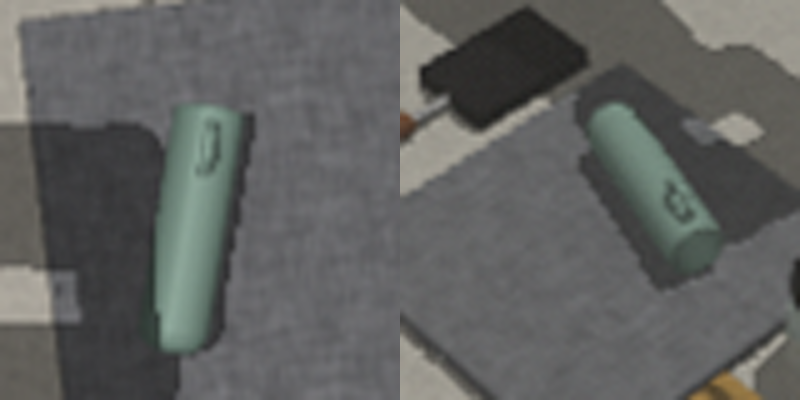

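The loop is now on top of the tube, at (208,147) in the top crop and (683,200) in the scene crop. I'll check its angle by comparing predicted tip pixels for a range of angles.

```bash
python3 - <<'E'
from h import *
t=cv2.imread("pics/t_d.png");s=cv2.imread("pics/s_d.png")
k=green(t,(305,160,400,250));body=cv2.morphologyEx(k,cv2.MORPH_CLOSE,np.ones((7,7)))
c=max(cv2.findContours(body,0,2)[0],key=cv2.contourArea);r=cv2.minAreaRect(c);print(r)
c0=onz("top",*r[0],.029);b=cv2.boxPoints(r)
e=sorted([tuple((b[i]+b[(i+1)%4])/2) for i in range(4)],key=lambda p:p[1])
a=onz("top",*e[0],.029)-onz("top",*e[3],.029);L=np.linalg.norm(a);a/=L;print(c0.round(4),a.round(3),L)
lat=np.cross([0,0,1],a)   # +y side
for g in(-40,-20,0,20,40):
    d=np.cos(np.radians(g))*np.array([0,0,1])-np.sin(np.radians(g))*lat
    for rr in(.017,.031):
        p=c0+.039*a+rr*d;u=(proj("top",p)-[300,160])*5;w=(proj("scene",p)-[195,215])*5+[400,0]
        print(g,rr,"top",u.round(),"scene",w.round())
M=np.hstack([cv2.resize(t[175:207,325:357],None,fx=12,fy=12,interpolation=2),cv2.resize(s[240:272,237:269],None,fx=12,fy=12,interpolation=2)]);cv2.imwrite("pics/e.png",M)
E
```

```text
((337.5253601074219, 205.34280395507812), (14.203532218933105, 50.12636947631836), 9.162347793579102)
[ 0.5694 -0.2135  0.029 ] [ 0.988 -0.153  0.   ] 0.12191493167227184
-40 0.017 top [181. 141.] scene [699. 203.]
-40 0.031 top [165. 136.] scene [713. 184.]
-20 0.017 top [193. 143.] scene [690. 203.]
-20 0.031 top [186. 138.] scene [698. 182.]
0 0.017 top [205. 144.] scene [681. 205.]
0 0.031 top [209. 142.] scene [680. 187.]
20 0.017 top [217. 147.] scene [671. 210.]
20 0.031 top [230. 146.] scene [662. 196.]
40 0.017 top [226. 149.] scene [663. 217.]
40 0.031 top [248. 150.] scene [647. 209.]
```

View pics/e.png

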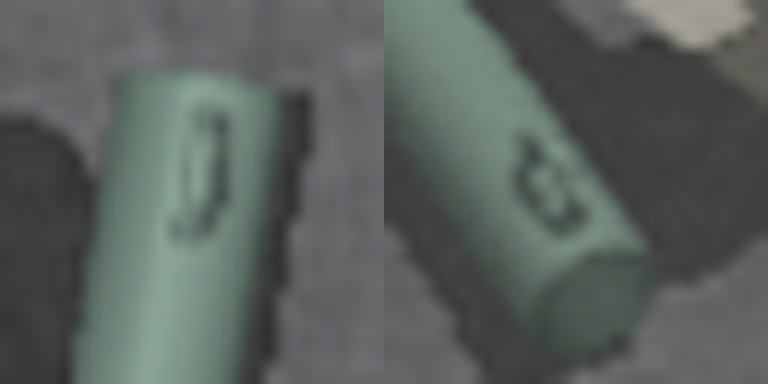

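The tube moved 35.7 mm sideways, which is 120° of roll. The loop sits where an angle of 0 to 5° predicts in both views, so step 1 is done. Now I'll measure the handle precisely and move over it.

```bash
python3 - <<'E'
from h import *
t=cv2.imread("pics/top0.png");h=cv2.cvtColor(t,cv2.COLOR_BGR2HSV)
k=np.zeros(t.shape[:2],np.uint8);k[250:280,85:165]=cv2.inRange(h,(0,90,20),(18,255,160))[250:280,85:165]
k=cv2.morphologyEx(k,cv2.MORPH_CLOSE,np.ones((3,5)))
c=max(cv2.findContours(k,0,2)[0],key=cv2.contourArea);r=cv2.minAreaRect(c);print(r)
b=cv2.boxPoints(r);e=sorted([tuple((b[i]+b[(i+1)%4])/2) for i in range(4)],key=lambda p:p[0])
A,B=onz("top",*e[0],.137),onz("top",*e[3],.137);print(A,B,np.linalg.norm(A-B),"c",(A+B)/2,"yaw",np.arctan2(*-(B-A)[[0,1]][::1])if 0 else np.arctan2(-(A-B)[0],(A-B)[1]))
c=(A+B)/2
togo([c[0],c[1],.237],-.065); togo([c[0],c[1],.137],-.065)
for dy in(-.06,.06):
  print(proj("scene",[c[0]-.065*dy*-1,c[1]+dy,.137]))
E
```

```text
((122.49049377441406, 262.59710693359375), (61.391937255859375, 6.7519426345825195), 5.599339485168457)
[0.43711297 0.33476217 0.137     ] [0.42617054 0.20021303 0.137     ] 0.13499335873151955 c [0.43164175 0.2674876  0.137     ] yaw -0.08114803149806822
turn(tool) [-0.000e+00  1.481e+00  1.000e-03] shift now [-0.1645 -0.0005  0.1794] shift after turn [-0.1935 -0.0002 -0.1477]
turn(tool) [-0.000e+00  1.481e+00  1.000e-03] shift now [-0.1646  0.0995  0.1795] shift after turn [-0.1935  0.0998 -0.1477]
[326.00065522 149.00265435]
[353.80168669 138.72778969]
```

Call:
carry_out:
  moves:
    - [0,0,0,-0.041,0,0.045,0.06]
    - [0,0,0,-0.041,0,0.045,0.06]
    - [0,0,0,-0.041,0,0.045,0.06]
    - [0,0,0,-0.041,0,0.045,0.06]
    - [0,0.186,0,0,0,0,0.06]
    - [0,0.186,0,0,0,0,0.06]
    - [0,0.186,0,0,0,0,0.06]
    - [0,0.186,0,0,0,0,0.06]
    - [0,0.186,0,0,0,0,0.06]
    - [0,0.186,0,0,0,0,0.06]

```text
time: 12.15
eef_pos: [0.4336, 0.2662, 0.2364]
tcp_rot: [-0.567, 0.423, -0.423, 0.567]
contact_force: [0.6, -0.1, 0.6]
opening: 0.473
```

Call:
carry_out:
  moves:
    - [0,0.186,0,0,0,0,0.06]
    - [0,0.186,0,0,0,0,0.06]
    - [0,0,0,0,0,0,0.06]
    - [0,0,0,0,0,0,0.06]

```text
time: 12.65
eef_pos: [0.4331, 0.2669, 0.2362]
tcp_rot: [0.481, -0.518, 0.518, -0.481]
contact_force: [0.4, -0.5, -0.2]
opening: 0.467
```

```bash
python3 - <<'E'
from h import *
show();togo([.4316,.2675,.141],-.075)
E
```

```text
t 12.65 p [0.4331 0.2669 0.2362] F [ 0.4 -0.5 -0.2] open 0.47 jawyaw -0.073
[[-0.073, 0.0, 0.997], [-0.997, -0.0, -0.073], [0.0, -1.0, 0.0]] [ 0.35 -0.07  1.99 -0.    1.22  0.43]
turn(tool) [-0.     0.002  0.   ] shift now [-0.0004  0.0952 -0.0016] shift after turn [-0.0004  0.0952 -0.0016]
```

Call:
carry_out:
  moves:
    - [0,0,0,0,0.04,-0.002,0.06]
    - [0,0,0,0,0.03,0,0.06]
    - [0,0,0,0,0.015,0,0.06]
    - [0,0,0,0,0.01,0,0.06]
    - [0,0,0,0,0,0,0.06]

```text
time: 13.28
eef_pos: [0.4308, 0.2679, 0.1411]
tcp_rot: [-0.481, 0.518, -0.518, 0.481]
contact_force: [0.2, -0.8, 0.1]
opening: 0.469
```

```bash
python3 - <<'E'
from h import *
show()
s=read_camera("scene");t=read_camera("top")
cv2.imwrite("pics/f.png",np.hstack([cv2.resize(s[90:190,290:390],None,fx=4,fy=4,interpolation=2),cv2.resize(t[215:315,70:170],None,fx=4,fy=4,interpolation=2)]))
E
```

```text
t 13.28 p [0.4308 0.2679 0.1411] F [ 0.2 -0.8  0.1] open 0.47 jawyaw -0.074
[[-0.074, -0.0, 0.997], [-0.997, -0.0, -0.074], [0.0, -1.0, -0.0]] [ 0.36  0.04  2.07 -0.    1.03  0.43]
```

View pics/f.png

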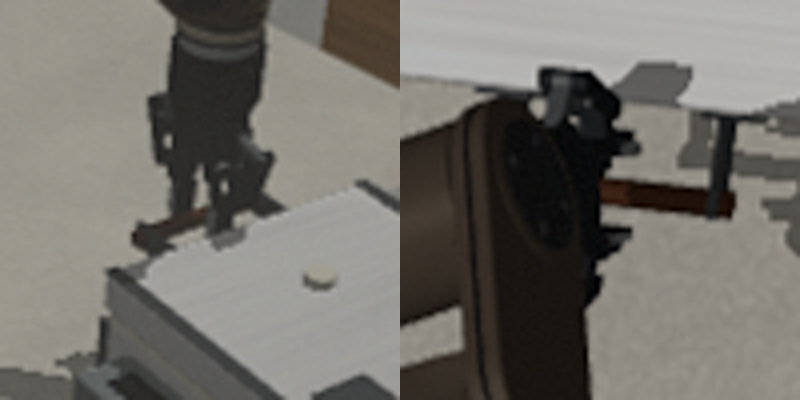

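The fingers straddle the bar: one finger on each side of it around (200,205) in the scene crop, with no contact force. Now I close.

Call:
carry_out:
  moves:
    - [0,0,0,0,0,0,1]
    - [0,0,0,0,0,0,1]
    - [0,0,0,0,0,0,1]
    - [0,0,0,0,0,0,1]
    - [0,0,0,0,0,0,1]
  squeeze: 60

```text
time: 14.0
eef_pos: [0.4302, 0.2682, 0.1423]
tcp_rot: [-0.481, 0.519, -0.518, 0.481]
contact_force: [-4.3, -0.0, 5.7]
opening: 0.16
```

Call:
carry_out:
  moves:
    - [0,0,0,0,-0.0107,0.001,1]
    - [0,0,0,0,-0.0107,0.0011,1]
    - [0,0,0,0,-0.0106,0.0017,1]
    - [0,0,0,0,-0.0106,0.002,1]
    - [0,0,0,0,-0.0105,0.0024,1]
    - [0,0,0,0,-0.0104,0.0027,1]
    - [0,0,0,0,-0.0103,0.003,1]
    - [0,0,0,0,-0.0102,0.0035,1]
    - [0,0,0,0,-0.0101,0.0039,1]
    - [0,0,0,0,-0.01,0.0041,1]

```text
time: 15.25
eef_pos: [0.454, 0.2659, 0.2453]
tcp_rot: [-0.483, 0.519, -0.517, 0.479]
contact_force: [-8.6, 2.1, -0.6]
opening: 0.163
```

```bash
python3 - <<'E'
from h import *
show()
E
```

```text
t 15.25 p [0.454  0.2659 0.2453] F [-8.6  2.1 -0.6] open 0.16 jawyaw -0.074
[[-0.074, -0.007, 0.997], [-0.997, -0.001, -0.074], [0.001, -1.0, -0.006]] [ 0.34 -0.04  1.94  0.    1.24  0.41]
```

Call:
carry_out:
  moves:
    - [0,0,0,0,-0.0098,0.0045,1]
    - [0,0,0,0,-0.0096,0.0048,1]
    - [0,0,0,0,-0.0095,0.0052,1]
    - [0,0,0,0,-0.0092,0.0055,1]
    - [0,0,0,0,-0.009,0.0058,1]
    - [0,0,0,0,-0.0089,0.0062,1]
    - [0,0,0,0,-0.0087,0.0064,1]
    - [0,0,0,0,-0.0084,0.0067,1]
    - [0,0,0,0,-0.0081,0.007,1]
    - [0,0,0,0,-0.0079,0.0074,1]

```text
time: 16.5
eef_pos: [0.5121, 0.2605, 0.3376]
tcp_rot: [-0.485, 0.519, -0.517, 0.478]
contact_force: [-15.2, -2.6, 7.3]
opening: 0.157
```

Call:
carry_out:
  moves:
    - [0,0,0,0,0,0,1]
    - [0,0,0,0,0,0,1]
    - [0,0,0,0,0,0,1]
    - [0,0,0,0,0,0,1]

```text
time: 17.0
eef_pos: [0.5124, 0.2605, 0.3381]
tcp_rot: [-0.484, 0.519, -0.517, 0.479]
contact_force: [-13.6, -2.5, 7.7]
opening: 0.16
```

```bash
python3 - <<'E'
from h import *
show()
s=read_camera("scene");t=read_camera("top")
cv2.imwrite("pics/t_g.png",t);cv2.imwrite("pics/s_g.png",s)
p=pose()[2]; dz=p[2]-.1423; print("lid deg", np.degrees(np.arcsin((dz+.020)/.30865))-3.7)
cv2.imwrite("pics/g.png",np.hstack([cv2.resize(s[50:250,250:450],None,fx=2,fy=2),cv2.resize(t[90:290,40:240],None,fx=2,fy=2)]))
E
```

```text
t 17.0 p [0.5124 0.2605 0.3381] F [-13.6  -2.5   7.7] open 0.16 jawyaw -0.073
[[-0.073, -0.007, 0.997], [-0.997, -0.004, -0.073], [0.004, -1.0, -0.007]] [ 0.29  0.01  1.72 -0.    1.41  0.37]
lid deg 40.640482759160975
```

View pics/g.png

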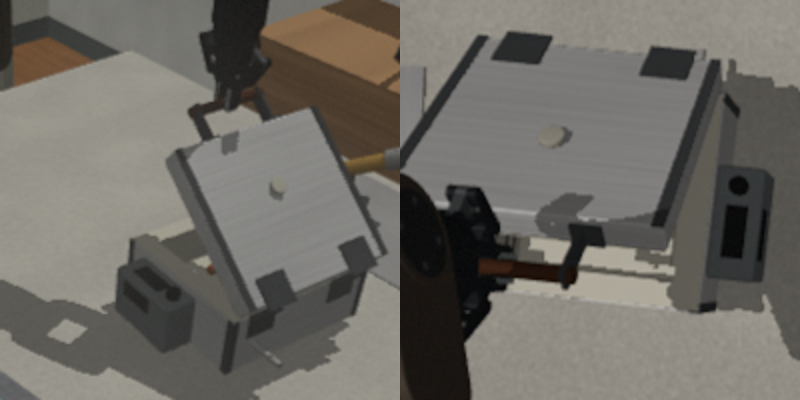

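The lid is raised and held. The bar end nearest the controller is at scene crop (195,110) and top crop (572,270). I'll triangulate it as an independent check of the angle.

```bash
python3 - <<'E'
from h import *
o1,d1=ray("scene",195/2+250,110/2+50);o2,d2=ray("top",(572-400)/2+40,270/2+90)
a,b=np.linalg.lstsq(np.c_[d1,-d2],o2-o1,rcond=None)[0];P=o1+a*d1;Q=o2+b*d2;X=(P+Q)/2
print(P.round(3),Q.round(3))
# hinge from closed bar pose (middle .4316,.2675), yaw -.075
f=np.array([np.cos(.075),-np.sin(.075)]);H=np.array([.4316,.2675])+.308*f
for Y in(P,Q,X): 
    u=-(Y[:2]-H)@f; print("tri deg",np.degrees(np.arctan2(Y[2]-.117,u))-3.7,"r",np.hypot(u,Y[2]-.117))
t=cv2.imread("pics/t_g.png");k=cv2.morphologyEx(green(t,(305,160,400,250)),3,np.ones((7,7)))
c=max(cv2.findContours(k,0,2)[0],key=cv2.contourArea);print("vase",cv2.minAreaRect(c))
show();s=get_state();print(np.abs(s["dq"]).max())
E
```

```text
[0.513 0.194 0.333] [0.512 0.194 0.332]
tri deg 40.52289477155043 r 0.309257661759799
tri deg 40.41665494438768 r 0.3094653070680012
tri deg 40.46975703075955 r 0.30936135145861
vase ((337.729736328125, 205.1216278076172), (13.973913192749023, 49.648494720458984), 9.462321281433105)
t 17.1 p [0.5124 0.2605 0.338 ] F [-14.6  -2.9   7.9] open 0.16 jawyaw -0.073
[[-0.073, -0.007, 0.997], [-0.997, -0.004, -0.073], [0.004, -1.0, -0.007]] [ 0.29  0.01  1.72 -0.    1.41  0.37]
0.0013861801947656174
```

The lid angle agrees by triangulation (40.5°, radius 309 mm against the given 308.7) and by arm position (40.6°). The vase hasn't moved and the arm is still, so I'm handing it in.

```bash
python3 -c "
from plant import *
print(sign_off())"
```

```text
the job is handed in; nothing more can be done
None
```

The vase lies on the pad with its loop up, and the kiln lid is held at about 40.5°. I've handed the job in; the sign-off gives no verdict.

- **Vase:** I rolled it over with three light strokes of the shut fingertips on top of the tube, at about 9 N or less at each reading, then let go. It moved 35.7 mm sideways, which is about 120° of roll. The loop matched straight up to within about 5° in both camera views. A check after the lid was raised showed the vase in the same place.
- **Lid:** I gripped the bar handle at 60 N and swung the lid up. Triangulating the bar end gave 40.5°, and the arm's height gave 40.6°. The arm was still and the bar still held. The force reading was about 15 N along x, because the arm leans slightly against the hinge.
- **Other objects:** I never went near the jar, mould or paddle, and they looked unmoved in the pictures where they appear. I did not measure their positions.
- **Timing:** the clock read 17.1 s at hand-in, out of 58 s.

No check failed or disagreed.

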